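# Clamp the gauge cradle with the turnbuckle vice

## Robot

A 6-joint arm with a two-finger parallel gripper is mounted at the origin on the work surface; the furniture and walls round the work are solid. World frame = base frame: x ahead of the robot, y to its left, z up, the work surface at z = 0. Lengths are in m, angles in rad, forces in N, time in s.
With the tool pointing down it reaches from about 0.25 to 0.725 m from the base axis. Payload 4 kg.
Tool frame: the origin (TCP) lies where the fingers leave the gripper's body, on its centre line; the fingertips stand 73 mm ahead of it and the grasp point (between the pads) lies 54 mm ahead of it (bot.tips_ahead is the z of the fingertips in the tool frame, in m); z points along the fingers, y is the direction in which the jaws open and shut (so a half turn about z gives the same grasp; the last joint's range is limited). The gripper opens to 85 mm and grips with 20 to 120 N. Pads are 22 mm wide; open, the fingers measure 114 mm over their backs; the gripper's body (76 mm by 85 mm) begins 54 mm behind the grasp point. The pads swing forward as they close: fully open they stand 13 mm farther back than shut.
Start: joints at [1.101, 0.241, 0.005, 1.335, 0, 1.571], TCP at [0.226, 0.446, 0.304] pointing down, gripper open.
Joint ranges: [-2.72, 2.72], [-1.05, 1.87], [-1.09, 1.28], [-1.99, 2.15], [-1.42, 1.44], [-3.14, 3.14]. Speed limits (rad/s): [2.79, 2.79, 3.14, 3.14, 3.14, 3.14].

## Interface

Orientations are given as a unit quaternion [x, y, z, w].
In Python, from workcell import readout, camera, get_calibration, order, bot gives the robot as it stands.
- The arm moves only by the tool send_rows, never from a script. Its argument "moves" is a list of rows, each a list of 3 entries, a list of its own where there are three numbers: the shift along the tool's x, y, z in mm, then the turn, a rotation vector about the tool's x, y, z in rad, then the finger opening in mm, from 0 to 85.4. In form: [[[dx, dy, dz], [ax, ay, az], grip], ...]. A call has 1 to 12 rows; each row is the pose to reach, as a shift and turn from the pose measured when the call began, along the tool's axes at that moment; what a row does not reach only later rows make up. A row lasts 1/12 s, in which the tool goes at most 41.7 mm and 7.16 degrees, less where a joint would pass 70% of its speed; a pose out of reach is approached as far as the arm can. A call with a gripper value outside its range is refused whole. The fingers move at their own pace and stop on an object; the grip force is fixed at half the most. Time passes only in rows, so rows that repeat a pose let the fingers close. It gives the time, the measured TCP pose, the force and the opening at its end, in the units of the state.
- readout.get_obs(): the state, without advancing time (a new reading comes with each control period).
- camera(name): name is "scene" or "top" or "wrist"; returns the picture (400x640x3 uint8, red, green, blue); there is no depth.
- get_calibration(name): a dict with "fx", "fy", "cx", "cy" (pixels), "k1" (the pictures are not rectified: a ray, as slopes to the right and down, at radius r is drawn at 1 + k1 r^2 times it, then the intrinsics apply), "R" (3x3) and "t" (3): a world point X has camera coordinates R X + t. Camera axes: x right, y down, z forward; pixel columns grow to the right and rows downward; lengths in m; the calibration is good to about 2 mm. A picture is of the moment at which its call begins: read the wrist's pose just before it. get_calibration takes no time and is no camera call; for the wrist camera it gives the pose at the moment of the call.
- order.job_done(): hands the job in, once; it reports no verdict.
The state is a dict: "clock": time; "joint_pos": joint angles; "joint_vel": joint speeds; "tau": joint torques, N m; "eef_pos": TCP position; "tool_rot": TCP orientation; "ft_force": force on the tool from outside, world axes, zero at the start; "ft_torque": the same for the moment, N m; "grip_width": finger opening in m.
Only numpy, scipy, OpenCV 4.12 (cv2) and the standard library are available. Lean on these libraries where they do the work, as an engineer would, in place of code of your own. Each camera call takes 0.05 s, during which the arm holds its last target. There are 200 camera calls.

## Task

Set the beech gauge cradle squarely on the raised block between the open jaws of the turnbuckle clamp and let go of it. Then turn the turnbuckle by its spokes so that both jaws draw in together, and stop once both sprung pads grip the cradle firmly: snug enough that it cannot shift, with the pads pressed in about a third of their travel (about 30 N each), and nowhere near screwed hard home. Leave the caliper and the tape roll where they lie.

Things in the scene. Friction and masses are not known exactly. Their poses are not given: they have to be found in the camera images.
- cradle_mid (a point): Middle of the beech cradle of the gauge set: 110 mm along its y, 45 mm across its x, the wood 14 mm high (this point is 7 mm above its underside). Five steel gauge blocks stand on it in a row, up to 38 mm, narrower than the wood and without substance to the touch. Loose, about 0.21 kg. Grip the wood across its 45 mm. Either way round is fine.
- rest (a point): Centre of the top of the clamp's raised aluminium block (39 mm in x, 60 mm in y, top 31 mm above the bench, 21 mm above the base plate). The cradle's underside goes here, its middle over this point, its long side along y; its ends overhang the block by 25 mm each. Axes: x from block to turnbuckle, y along the turnbuckle (from jaw to jaw), z up.
- turn_axis (a point): Centre of the turnbuckle body, on its axis, which is level along y of this point; 140 mm in x from point rest, 80 mm above the bench. Axes parallel to those of point rest (they do not turn with the body). The body carries four round spokes, 10 mm thick, in the plane y = 0, at right angles to one another, with round ends 60 mm from the axis.
- turnbuckle (a joint): Turn of the body, rad. 0: one spoke up, one along +x of point turn_axis. It grows as the upper spokes go towards +x (away from the block) and draws each jaw in 3.5 mm per rad. It takes 0.34 N m unloaded (6 N near a spoke end), plus 0.007 N m per newton that each pad presses. Stays put if pads press under 48 N. Range -0.3 to 7.2, starts at 0 to 1.
- jaw_left: Sliding jaw at the block's +y side, with a sprung pad for the cradle's end; top 60 mm above the bench (92 mm at the turnbuckle). Origin at bench height, 100 mm in y from point rest at turn 0. At turn 0 its pad face is 75 mm from the block's middle, less what the set-screw behind it stands out: 0 to 12 mm, not measured.
- jaw_right: The like jaw at the -y side, origin 93 mm from point rest at turn 0, pad face then 68 mm from the block's middle, its set-screw fully in. On both, the pad is 36 mm wide and reaches from 30 to 52 mm above the bench; its spring gives about 10 N per mm of jaw travel (34 N per rad of turn) from the first touch, over 8.5 mm. The first pad to touch slides the cradle along the block, which is fine.
- caliper: Digital caliper lying flat at the right of the clamp, 226 x 66 x 14 mm, long along its own y; origin under its middle. Not to be disturbed.
- tape: Roll of tape lying flat at the left behind the cradle, 72 mm across, 18 mm high; origin at the underside. Not to be disturbed.
- cradle: The same cradle; origin at the centre of its underside, axes as point cradle_mid.
Not all that is in view belongs to the job. Of the things that look like the cradle, the smallest one is meant.

How it is judged:
By the outcome, as a careful person would: the job done as asked, in the order asked, and still so for the second after the job is handed in, with the robot touching nothing.
It also fails if it takes over 72 s, if anything falls off the work surface, if the arm or the gripper's body presses on something with over 40 N, if the wrist force passes 120 N, or if a joint passes its speed limit or range.

## Working session

There is one attempt and no reset: what is moved stays moved. The work goes in short steps, Python scripts to look and compute and a tool call to move; the robot and the scene stay as the last step left them, time stands still between calls to the robot, and variables do not carry over. Pictures are saved under pics/ and viewed, about 8 in all and at most 12, crops included, and the job is handed in when it is done.

Besides the shell and the picture viewer there is one more tool, called after "Request:" by a JSON object that holds its "fn" and its "kwargs", one argument or row to a line. send_rows: Moves the arm, as the interface text tells. Its arguments: {"type":"object","properties":{"moves":{"type":"array","items":{"type":"array"}}},"required":["moves"]}

```bash
mkdir -p pics; ls; python3 - <<'E'
from workcell import readout, camera, get_calibration
import cv2
o=readout.get_obs(); print(o)
for n in("scene","top"):
    cv2.imwrite(f"pics/{n}0.png",camera(n)[:,:,::-1]); print(n,get_calibration(n))
a=cv2.imread("pics/scene0.png");b=cv2.imread("pics/top0.png")
E
```

```text
pics
{'clock': 0.0, 'joint_pos': array([1.10100495e+00, 2.41413087e-01, 3.71964404e-03, 1.33518700e+00,
       2.30264863e-05, 1.57079148e+00]), 'joint_vel': array([ 0.00129641, -0.00125055, -0.00080091, -0.0002876 , -0.000165  ,
        0.0013347 ]), 'tau': array([ 2.54387443e-03, -3.72316611e+01,  2.52409083e+01,  1.68967660e-02,
        1.81634232e-04,  1.12454038e-05]), 'eef_pos': array([0.22612895, 0.44540746, 0.30301099]), 'tool_rot': array([ 2.32739070e-01,  9.72538657e-01, -1.01076018e-03, -2.53729400e-04]), 'ft_force': array([-0.49719262,  0.73481752, -0.63644161]), 'ft_torque': array([ 0.02650692,  0.03041502, -0.01070358]), 'grip_width': 0.08572497369295527}
scene {'fx': 394.0472007293045, 'fy': 394.0472007293045, 'cx': 316.0406318148717, 'cy': 202.18440871295974, 'k1': -0.03247687871573397, 'R': array([[ 0.90431135, -0.42643855,  0.01926506],
       [-0.2088582 , -0.48136519, -0.85127305],
       [ 0.37228917,  0.76579222, -0.52436919]]), 't': array([-0.61561243,  0.16658228,  1.09003502])}
top {'fx': 434.2173989886851, 'fy': 434.2173989886851, 'cx': 317.1391104420628, 'cy': 203.51695068498114, 'k1': 0.025786371015597522, 'R': array([[ 0.02559978, -0.9996555 , -0.00579046],
       [-0.99087078, -0.02460703, -0.13255031],
       [ 0.13236216,  0.00913085, -0.99115937]]), 't': array([-0.06166531,  0.64857405,  1.17069907])}
```

View pics/top0.png

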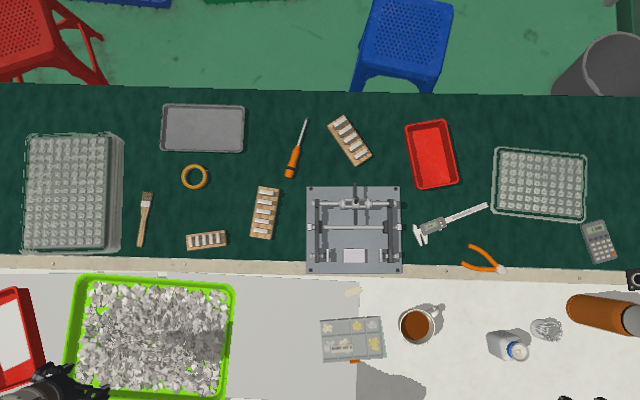

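View pics/scene0.png

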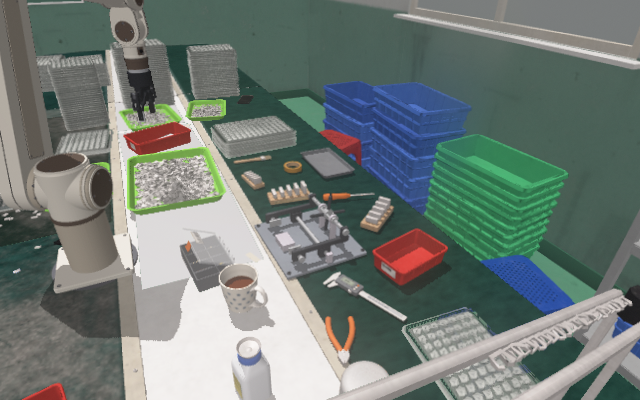

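Top view: there are three cradle look-alikes, at (206,240), (264,212) and (349,140). The one at (206,240) looks smallest. The tape is at (195,176), the caliper at (450,223), and the clamp at about (354,229) with its block at (354,255). I'll measure these and check a close crop.

```bash
cat > h.py <<'E'
import numpy as np, cv2
from scipy.spatial.transform import Rotation as Ro
from workcell import readout, camera, get_calibration
def ray(c,u,v):
    K=np.array([[c["fx"],0,c["cx"]],[0,c["fy"],c["cy"]],[0,0,1]])
    p=cv2.undistortPoints(np.array([[[u,v]]],float),K,np.array([c["k1"],0,0,0,0.]))[0,0]
    R=np.array(c["R"]);return R.T@np.r_[p,1], -R.T@np.array(c["t"])
def p2w(c,u,v,z):
    d,o=ray(c,u,v); return o+d*(z-o[2])/d[2]
def w2p(c,X):
    K=np.array([[c["fx"],0,c["cx"]],[0,c["fy"],c["cy"]],[0,0,1]])
    return cv2.projectPoints(np.atleast_2d(np.array(X,float)),cv2.Rodrigues(np.array(c["R"]))[0],np.array(c["t"]),K,np.array([c["k1"],0,0,0,0.]))[0][:,0]
def move(pos,yaw=None,Rt=None):
    """shift (mm) and rotvec in tool frame from the present pose to target"""
    o=readout.get_obs();R=Ro.from_quat(o["tool_rot"])
    if Rt is None: Rt=Ro.from_euler('z',yaw)*Ro.from_quat([0,1,0,0])
    print("shift",np.round(R.inv().apply(np.array(pos)-o["eef_pos"])*1000,1),"rot",np.round((R.inv()*Rt).as_rotvec(),4))
E
python3 - <<'E'
from h import *
c=get_calibration("top"); a=cv2.imread("pics/top0.png")
for n,u,v,z in [("c1",206,240,.014),("c2",264,212,.014),("c3",349,140,.014),("tape",195,176,.018),("cal",450,223,.01),("blk",354,255,.031)]: print(n,p2w(c,u,v,z).round(3))
A=cv2.resize(a[165:285,170:420],None,fx=3.2,fy=3.2,interpolation=cv2.INTER_CUBIC)
cv2.imwrite("pics/crop1.png",A)
E
```

```text
c1 [0.542 0.267 0.014]
c2 [0.626 0.106 0.014]
c3 [ 0.843 -0.133  0.014]
tape [0.724 0.308 0.018]
cal [ 0.608 -0.424  0.01 ]
blk [ 0.51  -0.151  0.031]
```

View pics/crop1.png

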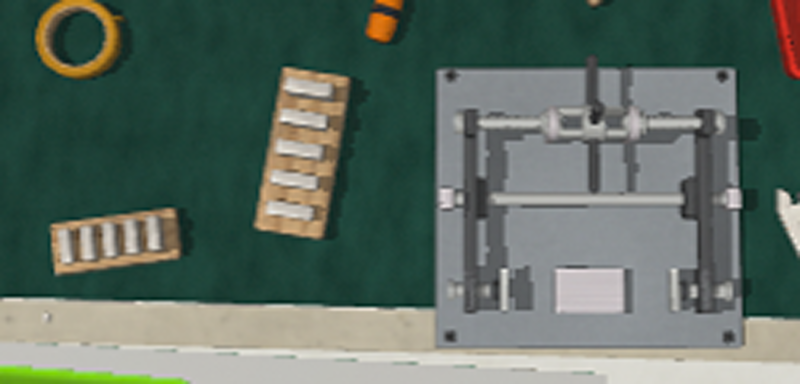

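```bash
python3 - <<'E'
from h import *
from workcell import bot
print({k:getattr(bot,k) for k in dir(bot) if not k.startswith('_')})
c=get_calibration("top")
f=lambda u,v,z:p2w(c,170+(u+.5)/3.2-.5,165+(v+.5)/3.2-.5,z)
C=np.array([f(*p,.014) for p in[(50,226),(174,208),(181,254),(57,274)]])
B=np.array([f(*p,.031) for p in[(556,267),(626,267),(626,313),(556,313)]])
for n,Q in(("cradle",C),("block",B)):
    e=((Q[1]-Q[0])+(Q[2]-Q[3]))/2; s=((Q[3]-Q[0])+(Q[2]-Q[1]))/2
    print(n,Q.mean(0).round(4),"len",np.linalg.norm(e).round(4),np.linalg.norm(s).round(4),"long dir yaw",np.degrees(np.arctan2(e[1],e[0])).round(2))
for n,u,v,z in[("padL",509,289,.05),("padR",671,289,.05),("axis",595,123,.08),("baseTL",437,70,.01),("baseTR",735,69,.01),("baseBR",743,345,.01),("baseBL",435,345,.01)]: print(n,f(u,v,z).round(4))
w=get_calibration("wrist"); o=readout.get_obs(); R=Ro.from_quat(o["tool_rot"])
print("cam in tool",R.inv().apply(-np.array(w["R"]).T@w["t"]-o["eef_pos"]).round(3), (np.array(w["R"])@R.as_matrix()).round(2),w["fx"])
# hover above cradle: yaw such that tool y = short axis
e=((C[1]-C[0])+(C[2]-C[3]))/2; yaw=np.arctan2(e[1],e[0])+np.pi/2
for y in(yaw,yaw+np.pi): move(np.r_[C.mean(0)[:2],.2],y)
E
```

```text
{'Unreachable': <class 'workcell.Unreachable'>, 'tips_ahead': 0.0726}
cradle [0.5424 0.2674 0.014 ] len 0.1101 0.0422 long dir yaw -79.86
block [ 0.5092 -0.1521  0.031 ] len 0.0607 0.0396 long dir yaw -88.51
padL [ 0.5079 -0.0806  0.05  ]
padR [ 0.5115 -0.2188  0.05  ]
axis [ 0.6487 -0.1497  0.08  ]
baseTL [ 0.703  -0.0122  0.01  ]
baseTR [ 0.7105 -0.2805  0.01  ]
baseBR [ 0.4652 -0.2875  0.01  ]
baseBL [ 0.4581 -0.0176  0.01  ]
cam in tool [ 0.071 -0.001 -0.07 ] [[-0.    1.   -0.  ]
 [-0.96 -0.   -0.28]
 [-0.28 -0.    0.96]] 283.26287930817546
shift [-362.6  -15.4  103.1] rot [-1.800e-03 -6.000e-04 -6.468e-01]
shift [-362.6  -15.4  103.1] rot [-8.0000e-04  2.4000e-03  2.4948e+00]
```

```bash
python3 - <<'E'
from h import *
move([.5424,.2674,.2],np.radians(-79.86))
E
```

```text
shift [-362.6  -15.4  103.1] rot [-1.70e-03  9.00e-04  9.24e-01]
```

Request:
{"fn": "send_rows", "kwargs": {
  "moves": [
    [[-363,-15,103],[-0.002,0.001,0.924],85],
    [[-363,-15,103],[-0.002,0.001,0.924],85],
    [[-363,-15,103],[-0.002,0.001,0.924],85],
    [[-363,-15,103],[-0.002,0.001,0.924],85],
    [[-363,-15,103],[-0.002,0.001,0.924],85],
    [[-363,-15,103],[-0.002,0.001,0.924],85],
    [[-363,-15,103],[-0.002,0.001,0.924],85],
    [[-363,-15,103],[-0.002,0.001,0.924],85],
    [[-363,-15,103],[-0.002,0.001,0.924],85],
    [[-363,-15,103],[-0.002,0.001,0.924],85],
    [[-363,-15,103],[-0.002,0.001,0.924],85],
    [[-363,-15,103],[-0.002,0.001,0.924],85]
  ]
}}

```text
clock: 1.1
eef_pos: [0.5424, 0.2673, 0.1993]
tool_rot: [0.642, 0.767, -0.001, -0.001]
ft_force: [-0.6, 0.3, -0.7]
grip_width: 0.0852
```

```bash
python3 - <<'E'
from h import *
o=readout.get_obs(); c=get_calibration("wrist"); im=camera("wrist")
print(o["eef_pos"],o["joint_pos"].round(3)); np.savez("w1.npz",**c)
cv2.imwrite("pics/w1.png",im[:,:,::-1])
move([.5424,.2674,.2],np.radians(-79.86))
L=np.array([np.cos(np.radians(-79.86)),np.sin(np.radians(-79.86)),0]);S=np.array([-L[1],L[0],0]);m=np.array([.5424,.2674,.014])
print(w2p(c,[m+a*.055*L+b*.0225*S for a,b in((-1,1),(1,1),(1,-1),(-1,-1))]).round(1))
E
```

```text
[0.54242379 0.26725989 0.19933212] [4.580e-01 5.080e-01 1.210e-01 1.186e+00 1.000e-03 1.852e+00]
shift [-0.6  0.2  0. ] rot [-0.0009 -0.0004  0.0007]
[[344.5 138.2]
 [341.8 251.9]
 [296.3 252. ]
 [293.6 138.3]]
```

View pics/w1.png

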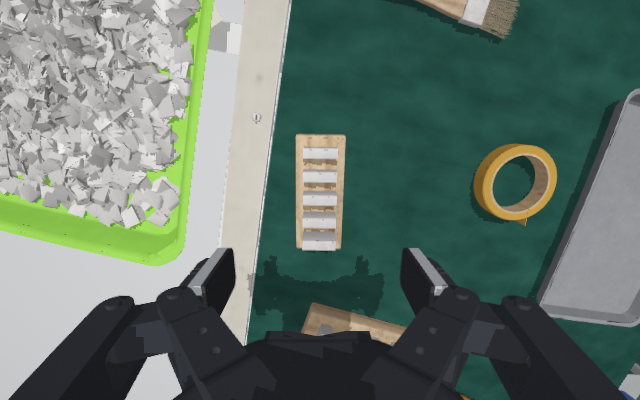

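The wrist view shows the small cradle at (320,192), with corners at about (296,135), (346,135), (341,249) and (298,248). The tape is well clear at (515,183).

```bash
python3 - <<'E'
from h import *
c=dict(np.load("w1.npz"))
Q=np.array([p2w(c,u,v,.014) for u,v in((295.8,134.5),(345.8,134.5),(341.2,249),(298,248.5))])
m=Q.mean(0);e=(Q[2]-Q[1]+Q[3]-Q[0])/2;s=(Q[1]-Q[0]+Q[2]-Q[3])/2
y=np.arctan2(e[1],e[0]);print(m.round(4),np.linalg.norm(e),np.linalg.norm(s),np.degrees(y))
move([m[0],m[1],.077],y)
E
```

```text
[0.5428 0.2709 0.014 ] 0.10982292425687004 0.04330085258473205 -80.39347603664979
shift [  2.7   1.4 123. ] rot [-0.0009 -0.0004  0.01  ]
```

Request:
{"fn": "send_rows", "kwargs": {
  "moves": [
    [[2,1,40],[0,0,0.01],85],
    [[2,1,75],[0,0,0.01],85],
    [[2,1,100],[0,0,0.01],85],
    [[2,1,118],[0,0,0.01],85],
    [[2,1,127],[0,0,0.01],85],
    [[2,1,127],[0,0,0.01],60],
    [[2,1,127],[0,0,0.01],40],
    [[2,1,127],[0,0,0.01],40],
    [[2,1,127],[0,0,0.01],40],
    [[2,1,127],[0,0,0.01],40],
    [[2,1,127],[0,0,0.01],40],
    [[2,1,127],[0,0,0.01],40]
  ]
}}

```text
clock: 2.15
eef_pos: [0.544, 0.2711, 0.0756]
tool_rot: [0.645, 0.764, 0.002, 0.0]
ft_force: [-1.6, 1.3, 6.7]
grip_width: 0.0433
```

Request:
{"fn": "send_rows", "kwargs": {
  "moves": [
    [[0,0,0],[0,0,0],30],
    [[0,0,0],[0,0,0],30],
    [[0,0,-10],[0,0,0],30],
    [[0,0,-30],[0,0,0],30],
    [[0,0,-60],[0,0,0],30],
    [[0,0,-90],[0,0,0],30],
    [[0,0,-120],[0,0,0],30],
    [[0,0,-130],[0,0,0],30],
    [[0,0,-130],[0,0,0],30],
    [[0,0,-130],[0,0,0],30]
  ]
}}

```text
clock: 2.98
eef_pos: [0.5434, 0.2706, 0.2052]
tool_rot: [0.645, 0.764, 0.002, 0.0]
ft_force: [-0.8, -0.6, -3.5]
grip_width: 0.0428
```

```bash
python3 - <<'E'
from h import *
o=readout.get_obs(); c=get_calibration("wrist"); im=camera("wrist")
cv2.imwrite("pics/w2.png",im[:,:,::-1]); np.savez("w2.npz",**c)
move([.5092,-.1500,.2],np.radians(-88.45))
E
```

```text
shift [-408.7 -103.2    3.1] rot [ 0.0003 -0.0015  0.1407]
```

View pics/w2.png

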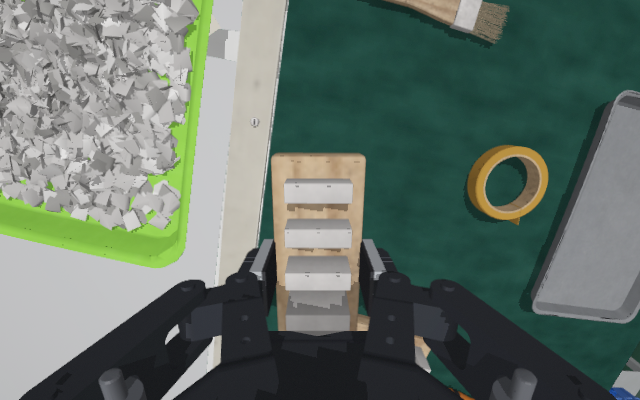

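Cradle is held at a 43 mm opening. Its far end is at (272..365,154) in the image, and the tape hasn't moved.

```bash
python3 - <<'E'
from h import *
o=readout.get_obs();c=dict(np.load("w2.npz"));R=Ro.from_quat(o["tool_rot"])
for u,v in((272,154),(365,154),(318.5,154)): print(R.inv().apply(p2w(c,u,v,o["eef_pos"][2]-.0756+.014)-o["eef_pos"]).round(4))
move([.5092,-.235,.245],np.radians(-88.45))
E
```

```text
[ 0.0555 -0.0215  0.0617]
[0.0555 0.022  0.0617]
[0.0555 0.0002 0.0617]
shift [-492.5 -117.3  -42.1] rot [ 0.0003 -0.0015  0.1407]
```

Request:
{"fn": "send_rows", "kwargs": {
  "moves": [
    [[-15,-4,-30],[0,0,0.02],30],
    [[-50,-12,-42],[0,0,0.04],30],
    [[-85,-20,-42],[0,0,0.06],30],
    [[-122,-29,-42],[0,0,0.08],30],
    [[-159,-38,-42],[0,0,0.1],30],
    [[-197,-47,-42],[0,0,0.12],30],
    [[-235,-56,-42],[0,0,0.14],30],
    [[-273,-65,-42],[0,0,0.14],30],
    [[-311,-74,-42],[0,0,0.14],30],
    [[-349,-83,-42],[0,0,0.14],30],
    [[-387,-92,-42],[0,0,0.14],30],
    [[-423,-101,-42],[0,0,0.14],30]
  ]
}}

```text
clock: 4.03
eef_pos: [0.5119, -0.1655, 0.2421]
tool_rot: [0.697, 0.717, -0.001, -0.003]
ft_force: [0.8, 1.4, -1.2]
grip_width: 0.0431
```

```bash
python3 - <<'E'
from h import *
move([.5092,-.235,.245],np.radians(-88.45))
E
```

```text
shift [-69.4  -4.7  -3.1] rot [-0.0049 -0.0032  0.0003]
```

Request:
{"fn": "send_rows", "kwargs": {
  "moves": [
    [[-35,-2,-3],[-0.005,-0.003,0],30],
    [[-60,-4,-3],[-0.005,-0.003,0],30],
    [[-69,-5,-3],[-0.005,-0.003,0],30],
    [[-69,-5,-3],[-0.005,-0.003,0],30],
    [[-69,-5,-3],[-0.005,-0.003,0],30]
  ]
}}

```text
clock: 4.45
eef_pos: [0.5079, -0.234, 0.2427]
tool_rot: [0.698, 0.716, -0.0, -0.002]
ft_force: [-0.2, 0.6, -2.8]
grip_width: 0.0432
```

```bash
python3 - <<'E'
from h import *
o=readout.get_obs(); c=get_calibration("wrist"); im=camera("wrist")
cv2.imwrite("pics/w3.png",im[:,:,::-1]); np.savez("w3.npz",**c);print(o["eef_pos"])
E
```

```text
[ 0.50794185 -0.23403532  0.24273955]
```

View pics/w3.png

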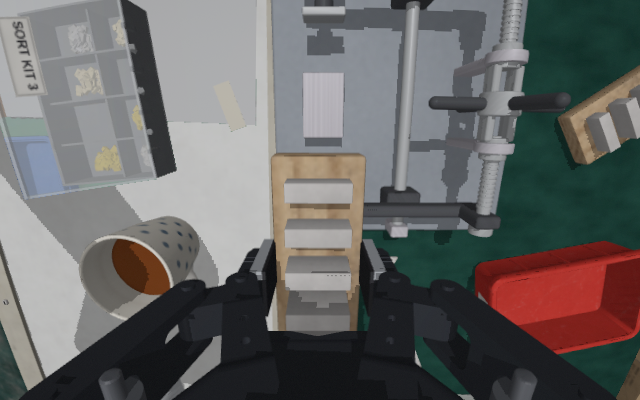

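The block top is at (303..344, 73..137) and the left pad face at v≈19. The spoke ends are at (435,102) and (565,100).

```bash
python3 - <<'E'
from h import *
c=dict(np.load("w3.npz"))
Q=np.array([p2w(c,u,v,.031) for u,v in((303,73),(344,73),(343.5,137.5),(303.5,137.5))]);m=Q.mean(0);print(Q.round(4),m.round(4))
print("padL",p2w(c,323,20,.052).round(4))
# spoke angle fit: ends of spokes for theta, both views
ct=get_calibration("top"); cs=get_calibration("scene")
r=np.array([.5095,-.1515,0]);X=np.array([np.cos(.027),np.sin(.027),0]);Z=np.array([0,0,1])
ax=r+.14*X+.08*Z
for th in np.arange(0,1.05,.1):
    P=[ax+.06*(np.sin(th+k*np.pi/2)*X+np.cos(th+k*np.pi/2)*Z) for k in range(4)]
    print(round(th,1),"w",w2p(c,P).round(0)[[1,3]].tolist(),"top",w2p(ct,P).round(1).tolist(),"sc",w2p(cs,P[:2]).round().tolist())
move([m[0],m[1],.13],np.radians(-88.45))
S=cv2.imread("pics/scene0.png")[180:290,240:380];T=cv2.imread("pics/top0.png")[175:265,300:415]
cv2.imwrite("pics/st.png",np.hstack([cv2.resize(S,(420,330),interpolation=2),cv2.resize(T,(374,330),interpolation=2)]))
E
```

```text
[[ 0.4899 -0.1211  0.031 ]
 [ 0.5278 -0.1201  0.031 ]
 [ 0.5301 -0.1787  0.031 ]
 [ 0.4911 -0.1797  0.031 ]] [ 0.5097 -0.1499  0.031 ]
padL [ 0.5069 -0.0827  0.052 ]
0.0 w [[569.0, 109.0], [426.0, 105.0]] top [[356.7, 199.7], [354.6, 181.0], [353.2, 205.6], [355.2, 224.9]] sc [[329.0, 196.0], [346.0, 209.0]]
0.1 w [[563.0, 109.0], [429.0, 105.0]] top [[356.7, 197.4], [354.4, 181.5], [353.2, 207.7], [355.3, 224.6]] sc [[331.0, 196.0], [345.0, 211.0]]
0.2 w [[557.0, 109.0], [433.0, 105.0]] top [[356.6, 195.2], [354.2, 182.2], [353.3, 209.8], [355.5, 224.1]] sc [[332.0, 196.0], [345.0, 212.0]]
0.3 w [[550.0, 109.0], [438.0, 104.0]] top [[356.6, 193.0], [354.1, 183.1], [353.3, 211.7], [355.7, 223.3]] sc [[334.0, 196.0], [344.0, 214.0]]
0.4 w [[543.0, 109.0], [444.0, 104.0]] top [[356.5, 191.0], [353.9, 184.2], [353.4, 213.6], [355.9, 222.4]] sc [[336.0, 196.0], [344.0, 216.0]]
0.5 w [[536.0, 109.0], [451.0, 103.0]] top [[356.4, 189.1], [353.8, 185.5], [353.5, 215.4], [356.0, 221.2]] sc [[337.0, 196.0], [343.0, 217.0]]
0.6 w [[529.0, 109.0], [459.0, 103.0]] top [[356.2, 187.4], [353.7, 186.9], [353.6, 217.1], [356.2, 219.8]] sc [[339.0, 197.0], [342.0, 219.0]]
0.7 w [[521.0, 109.0], [468.0, 103.0]] top [[356.1, 185.8], [353.6, 188.5], [353.7, 218.7], [356.3, 218.3]] sc [[340.0, 198.0], [341.0, 221.0]]
0.8 w [[514.0, 109.0], [478.0, 102.0]] top [[355.9, 184.4], [353.5, 190.2], [353.9, 220.1], [356.4, 216.5]] sc [[341.0, 198.0], [340.0, 222.0]]
0.9 w [[507.0, 110.0], [488.0, 102.0]] top [[355.8, 183.2], [353.4, 192.0], [354.0, 221.4], [356.5, 214.6]] sc [[342.0, 199.0], [338.0, 223.0]]
1.0 w [[500.0, 110.0], [499.0, 102.0]] top [[355.6, 182.3], [353.3, 193.9], [354.2, 222.5], [356.6, 212.6]] sc [[343.0, 201.0], [337.0, 225.0]]
shift [ 83.1   4.1 113.4] rot [-0.0028 -0.0025  0.0011]
```

View pics/st.png

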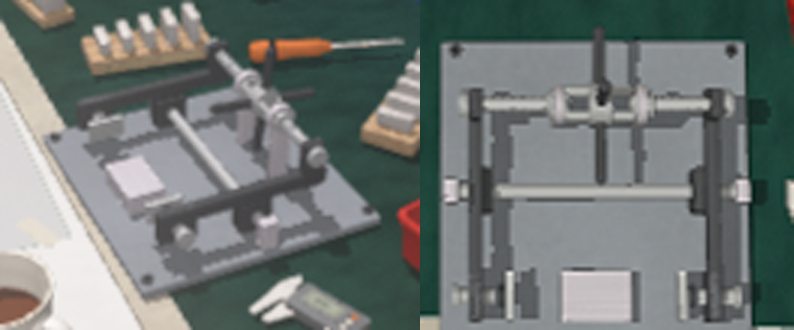

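Turn is about 0.05 rad (spokes nearly vertical and level), and the left set-screw stands out roughly 3–4 mm. Next I set the cradle down.

Request:
{"fn": "send_rows", "kwargs": {
  "moves": [
    [[35,2,0],[-0.003,-0.002,0.001],30],
    [[65,3,10],[-0.003,-0.002,0.001],30],
    [[82,4,30],[-0.003,-0.002,0.001],30],
    [[82,4,60],[-0.003,-0.002,0.001],30],
    [[82,4,90],[-0.003,-0.002,0.001],30],
    [[82,4,110],[-0.003,-0.002,0.001],30],
    [[82,4,120],[-0.003,-0.002,0.001],30],
    [[82,4,127],[-0.003,-0.002,0.001],30],
    [[82,4,130],[-0.003,-0.002,0.001],30],
    [[82,4,132],[-0.003,-0.002,0.001],30],
    [[82,4,132],[-0.003,-0.002,0.001],30],
    [[82,4,132],[-0.003,-0.002,0.001],30]
  ]
}}

```text
clock: 5.5
eef_pos: [0.5104, -0.1512, 0.1126]
tool_rot: [0.698, 0.717, 0.001, 0.001]
ft_force: [1.3, 0.8, -2.2]
grip_width: 0.0429
```

```bash
python3 - <<'E'
from h import *
o=readout.get_obs(); c=get_calibration("wrist"); im=camera("wrist"); t=camera("top")
cv2.imwrite("pics/w4.png",im[:,:,::-1]); np.savez("w4.npz",**c);print(o["eef_pos"],o["ft_force"])
T=cv2.resize(t[180:275,300:410,::-1],(456,400),interpolation=2)
cv2.imwrite("pics/c4.png",np.hstack([im[:,160:500,::-1],T]))
move([.5095,-.151,.1066],np.radians(-88.45))
E
```

```text
[ 0.51042523 -0.15123979  0.1126268 ] [ 1.25851866  0.8003752  -2.20053115]
shift [ 0.3 -0.8  5.9] rot [ 0.0022  0.0001 -0.0003]
```

View pics/c4.png

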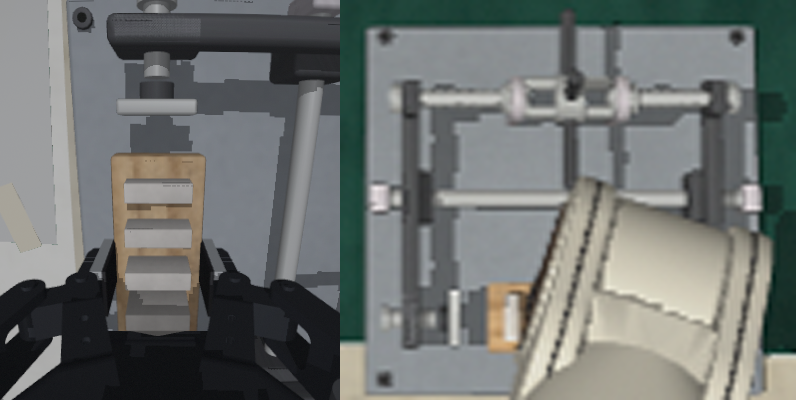

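The cradle hangs in line between the pads, clear of the left pad. I'll lower it to contact.

Request:
{"fn": "send_rows", "kwargs": {
  "moves": [
    [[0,-1,3],[0.002,0,0],30],
    [[0,-1,5],[0.002,0,0],30],
    [[0,-1,6],[0.002,0,0],30],
    [[0,-1,6],[0.002,0,0],30],
    [[0,-1,6],[0.002,0,0],30]
  ]
}}

```text
clock: 6.02
eef_pos: [0.5093, -0.1515, 0.1067]
tool_rot: [0.698, 0.716, -0.0, 0.0]
ft_force: [-2.0, -0.7, -0.9]
grip_width: 0.0432
```

Request:
{"fn": "send_rows", "kwargs": {
  "moves": [
    [[0,0,1],[0,0,0],30],
    [[0,0,1.5],[0,0,0],30],
    [[0,0,1.5],[0,0,0],30]
  ]
}}

```text
clock: 6.27
eef_pos: [0.5092, -0.1514, 0.1066]
tool_rot: [0.698, 0.716, 0.0, 0.0]
ft_force: [-3.5, 1.4, 8.9]
grip_width: 0.0433
```

Request:
{"fn": "send_rows", "kwargs": {
  "moves": [
    [[0,0,-0.5],[0,0,0],45],
    [[0,0,-0.5],[0,0,0],50],
    [[0,0,-0.5],[0,0,0],56],
    [[0,0,-0.5],[0,0,0],62],
    [[0,0,-0.5],[0,0,0],62],
    [[0,0,-0.5],[0,0,0],62],
    [[0,0,-20],[0,0,0],62],
    [[0,0,-55],[0,0,0],62],
    [[0,0,-95],[0,0,0],40],
    [[0,0,-120],[0,0,0],0],
    [[0,0,-120],[0,0,0],0],
    [[0,0,-120],[0,0,0],0]
  ]
}}

```text
clock: 7.27
eef_pos: [0.5102, -0.1517, 0.2284]
tool_rot: [0.698, 0.716, 0.001, 0.002]
ft_force: [-0.6, -0.7, -1.0]
grip_width: 0.0136
```

```bash
python3 - <<'E'
from h import *
im=camera("wrist");c=get_calibration("wrist");np.savez("w5.npz",**c)
cv2.imwrite("pics/w5.png",im[:,:,::-1])
o=readout.get_obs();print(o["joint_pos"].round(2))
move([.595,-.150,.235],np.radians(-88.45))
E
```

```text
[-0.29  0.35 -0.06  1.17 -0.    1.26]
shift [-0.9 85.9 -8.3] rot [ 0.0015  0.0006 -0.0005]
```

View pics/w5.png

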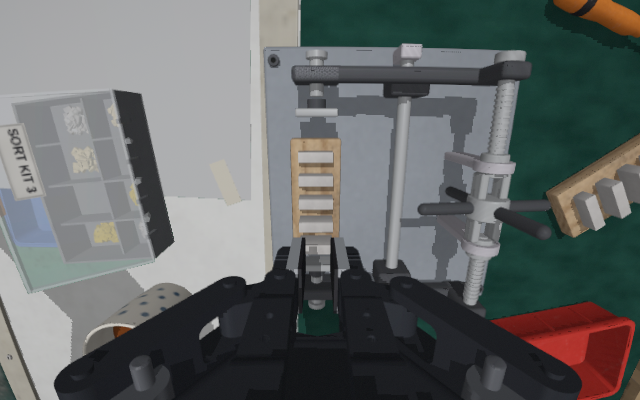

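Cradle sits square on the block with the gripper clear. Now moving the closed fingers to the block side of the upright spoke.

Request:
{"fn": "send_rows", "kwargs": {
  "moves": [
    [[0,30,0],[0.002,0,0],0],
    [[1,65,0],[0.002,0,0],0],
    [[1,95,5],[0.002,0,0],0],
    [[1,107,15],[0.002,0,0],0],
    [[1,109,25],[0.002,0,0],0],
    [[1,109,29],[0.002,0,0],0],
    [[1,109,29],[0.002,0,0],0],
    [[1,109,29],[0.002,0,0],0]
  ]
}}

```text
clock: 7.98
eef_pos: [0.6164, -0.1475, 0.1965]
tool_rot: [0.698, 0.716, -0.001, -0.001]
ft_force: [1.5, 0.1, -0.0]
grip_width: 0.0001
```

```bash
python3 - <<'E'
from h import *
move([.619,-.148,.199],np.radians(-88.45));o=readout.get_obs();print(o["grip_width"],o["ft_force"])
E
```

```text
shift [-0.6  2.6 -2.5] rot [-0.004  -0.0002 -0.0009]
0.00012528110508238155 [ 1.47929353  0.07520865 -0.02874315]
```

Request:
{"fn": "send_rows", "kwargs": {
  "moves": [
    [[-1,6,-3],[-0.004,0,0],0],
    [[-1,9,-3],[-0.004,0,0],0],
    [[-1,11,-3],[-0.004,0,0],0],
    [[-1,11,-3],[-0.004,0,0],0],
    [[-1,11,-3],[-0.004,0,0],0]
  ]
}}

```text
clock: 8.4
eef_pos: [0.6276, -0.1483, 0.2]
tool_rot: [0.698, 0.716, 0.0, 0.0]
ft_force: [-0.2, -0.8, 0.2]
grip_width: -0.0001
```

Request:
{"fn": "send_rows", "kwargs": {
  "moves": [
    [[0,2,0],[0,0,0],0],
    [[0,4,0],[0,0,0],0],
    [[0,4,0],[0,0,0],0]
  ]
}}

```text
clock: 8.65
eef_pos: [0.632, -0.1481, 0.2001]
tool_rot: [0.698, 0.716, 0.0, 0.001]
ft_force: [0.2, 0.1, 0.2]
grip_width: 0.0003
```

Request:
{"fn": "send_rows", "kwargs": {
  "moves": [
    [[0,2,0],[0,0,0],0],
    [[0,4,0],[0,0,0],0],
    [[0,4,0],[0,0,0],0]
  ]
}}

```text
clock: 8.9
eef_pos: [0.6364, -0.148, 0.2]
tool_rot: [0.698, 0.716, 0.001, 0.001]
ft_force: [-0.7, 0.0, 1.0]
grip_width: 0.0002
```

Request:
{"fn": "send_rows", "kwargs": {
  "moves": [
    [[0,2,0],[0,0,0],0],
    [[0,3,0],[0,0,0],0],
    [[0,3,0],[0,0,0],0]
  ]
}}

```text
clock: 9.15
eef_pos: [0.6386, -0.1479, 0.1998]
tool_rot: [0.698, 0.716, -0.0, -0.0]
ft_force: [-3.4, -0.7, 1.7]
grip_width: 0.0002
```

Request:
{"fn": "send_rows", "kwargs": {
  "moves": [
    [[0,2,0],[0,0,0],0],
    [[0,3,0],[0,0,0],0],
    [[0,3,0],[0,0,0],0]
  ]
}}

```text
clock: 9.4
eef_pos: [0.6405, -0.1479, 0.1997]
tool_rot: [0.698, 0.716, -0.001, -0.001]
ft_force: [-5.9, 0.2, 3.7]
grip_width: -0.0001
```

Request:
{"fn": "send_rows", "kwargs": {
  "moves": [
    [[0,2,0],[0,0,0],0],
    [[0,3,0],[0,0,0],0],
    [[0,3,0],[0,0,0],0]
  ]
}}

```text
clock: 9.65
eef_pos: [0.6423, -0.1479, 0.1996]
tool_rot: [0.698, 0.716, -0.002, -0.002]
ft_force: [-6.1, 1.2, 2.3]
grip_width: -0.0
```

Contact is at TCP x ≈ 0.638, and the body turns at about 6 N, which matches the description. Continuing the first stroke along the arc.

Request:
{"fn": "send_rows", "kwargs": {
  "moves": [
    [[0,5,1.5],[0,0,0],0],
    [[0,9,2.5],[0,0,0],0],
    [[0,13,3.5],[0,0,0],0],
    [[0,17,5],[0,0,0],0],
    [[0,21,7],[0,0,0],0],
    [[0,25,10],[0,0,0],0],
    [[0,29,13],[0,0,0],0],
    [[0,32,16],[0,0,0],0],
    [[0,35,20],[0,0,0],0],
    [[0,37,24],[0,0,0],0],
    [[0,39,28],[0,0,0],0],
    [[0,39,28],[0,0,0],0]
  ]
}}

```text
clock: 10.65
eef_pos: [0.6832, -0.1468, 0.1736]
tool_rot: [0.698, 0.716, -0.0, 0.0]
ft_force: [0.9, -0.3, 6.5]
grip_width: 0.0003
```

```bash
cat >> h.py <<'E'
def phi(w=.0085,tip=.073):
    "spoke angle from the pose, finger corner touching the spoke's trailing side"
    e=readout.get_obs()["eef_pos"]; X=(e-[.6494,-.1472,0])@[.9996,.027,0]*1000+w*1000; Z=(e[2]-tip-.08)*1000
    R=np.hypot(X,Z); print("corner",X.round(1),Z.round(1),"r",R.round(1),"phi",(np.arctan2(X,Z)+np.arcsin(5/R)).round(3))
E
python3 - <<'E'
from h import *
phi(); im=camera("wrist");c=get_calibration("wrist");np.savez("w6.npz",**c)
cv2.imwrite("pics/w6.png",im[:,:,::-1]);print(readout.get_obs()["ft_force"])
E
```

```text
corner 42.3 20.6 r 47.1 phi 1.225
[0.99947445 0.50979556 5.24919385]
```

View pics/w6.png

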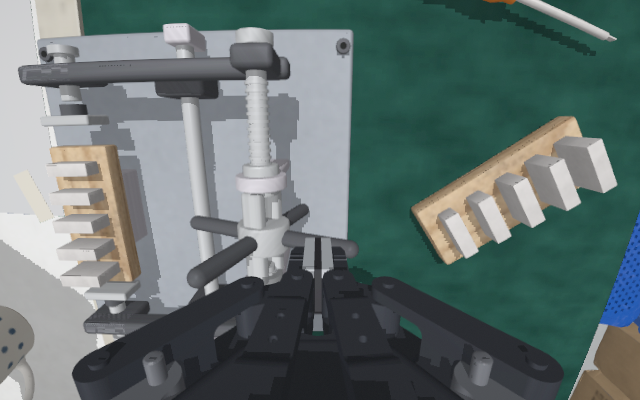

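The first stroke brought this spoke to about φ = 1.2. The trailing spoke's end is at (200,278), ready for the next push. The cradle hasn't moved.

Request:
{"fn": "send_rows", "kwargs": {
  "moves": [
    [[0,0,-20],[0,0,0],0],
    [[0,-5,-46],[0,0,0],0],
    [[0,-38,-48],[0,0,0],0],
    [[0,-72,-48],[0,0,0],0],
    [[0,-74,-48],[0,0,0],0],
    [[0,-74,-35],[0,0,0],0],
    [[0,-74,-18],[0,0,0],0],
    [[0,-74,-18],[0,0,0],0],
    [[0,-74,-18],[0,0,0],0]
  ]
}}

```text
clock: 11.45
eef_pos: [0.6089, -0.1486, 0.1909]
tool_rot: [0.698, 0.716, -0.001, -0.001]
ft_force: [0.9, 0.4, 0.0]
grip_width: 0.0002
```

```bash
python3 - <<'E'
from h import *
phi();move([.6494,-.148,.2],np.radians(-88.45))
c=dict(np.load("w6.npz"));X=np.array([.9996,.027,0]);Z=np.array([0,0,1]);ax=np.array([.6494,-.1472,.08])
for th in(1.1,1.2,1.3): print(th,w2p(c,[ax+.057*(np.sin(th+k*np.pi/2)*X+np.cos(th+k*np.pi/2)*Z) for k in range(4)]).round(0).tolist())
# left pad and cradle end: back-project on z planes, y only
print("padL bottom",p2w(c,73,124,.030).round(4),"cradle end",p2w(c,84,146,.045).round(4))
E
```

```text
corner -32.0 37.9 r 49.6 phi -0.601
shift [-0.5 40.5 -9.2] rot [-0.0021 -0.0003 -0.001 ]
1.1 [[352.0, 255.0], [309.0, 211.0], [201.0, 222.0], [190.0, 280.0]]
1.2 [[355.0, 251.0], [303.0, 210.0], [195.0, 225.0], [199.0, 283.0]]
1.3 [[357.0, 247.0], [296.0, 210.0], [189.0, 228.0], [209.0, 285.0]]
padL bottom [ 0.4954 -0.0816  0.03  ] cradle end [ 0.5138 -0.0966  0.045 ]
```

Request:
{"fn": "send_rows", "kwargs": {
  "moves": [
    [[0,8,0],[-0.002,0,0],0],
    [[0,17,-2],[-0.002,0,0],0],
    [[0,26,-4],[-0.002,0,0],0],
    [[0,34,-6],[-0.002,0,0],0],
    [[0,40,-6],[-0.002,0,0],0],
    [[0,45,-5],[-0.002,0,0],0],
    [[0,50,-3.5],[-0.002,0,0],0],
    [[0,55,-1],[-0.002,0,0],0],
    [[0,60,2.5],[-0.002,0,0],0],
    [[0,65,7],[-0.002,0,0],0],
    [[0,70,13],[-0.002,0,0],0],
    [[0,74,20],[-0.002,0,0],0]
  ]
}}

```text
clock: 12.45
eef_pos: [0.6824, -0.1467, 0.1724]
tool_rot: [0.698, 0.716, -0.001, -0.001]
ft_force: [-8.0, -0.4, 6.4]
grip_width: -0.0001
```

```bash
python3 - <<'E'
from h import *
phi();move([.6494,-.148,.2],np.radians(-88.45))
E
```

```text
corner 41.5 19.4 r 45.8 phi 1.243
shift [ -0.4 -33.1 -27.5] rot [-0.0018  0.     -0.0012]
```

Request:
{"fn": "send_rows", "kwargs": {
  "moves": [
    [[0,0,-20],[-0.002,0,0],0],
    [[0,-5,-46],[-0.002,0,0],0],
    [[0,-38,-48],[-0.002,0,0],0],
    [[0,-72,-48],[-0.002,0,0],0],
    [[0,-74,-48],[-0.002,0,0],0],
    [[0,-74,-35],[-0.002,0,0],0],
    [[0,-74,-19],[-0.002,0,0],0],
    [[0,-74,-19],[-0.002,0,0],0],
    [[0,-74,-19],[-0.002,0,0],0]
  ]
}}

```text
clock: 13.2
eef_pos: [0.6088, -0.1485, 0.1915]
tool_rot: [0.698, 0.716, -0.0, -0.0]
ft_force: [-0.2, -0.6, 0.3]
grip_width: 0.0004
```

Request:
{"fn": "send_rows", "kwargs": {
  "moves": [
    [[0,8,0],[0,0,0],0],
    [[0,17,-2],[0,0,0],0],
    [[0,26,-4],[0,0,0],0],
    [[0,34,-6],[0,0,0],0],
    [[0,40,-6],[0,0,0],0],
    [[0,45,-5],[0,0,0],0],
    [[0,50,-3.5],[0,0,0],0],
    [[0,55,-1],[0,0,0],0],
    [[0,60,2.5],[0,0,0],0],
    [[0,65,7],[0,0,0],0],
    [[0,70,13],[0,0,0],0],
    [[0,74,20],[0,0,0],0]
  ]
}}

```text
clock: 14.2
eef_pos: [0.6828, -0.1468, 0.174]
tool_rot: [0.698, 0.716, -0.0, -0.0]
ft_force: [-6.3, 0.4, 7.6]
grip_width: 0.0001
```

```bash
python3 - <<'E'
from h import *
phi();move([.6494,-.148,.2],np.radians(-88.45));print(readout.get_obs()["ft_force"])
im=camera("wrist");c=get_calibration("wrist");np.savez("w7.npz",**c);t=camera("top");cv2.imwrite("pics/t7.png",t[:,:,::-1])
cv2.imwrite("pics/w7.png",im[:,:,::-1])
cv2.imwrite("pics/v7.png",np.hstack([cv2.resize(im[100:350,20:180,::-1],(384,600),interpolation=2),cv2.resize(t[180:275,300:410,::-1],(416,360),interpolation=2).repeat(1,0) if 0 else np.vstack([cv2.resize(t[235:275,305:409,::-1],(416,160),interpolation=2),cv2.resize(im[150:350,130:370,::-1],(416,347),interpolation=2),np.zeros((93,416,3),np.uint8)])]))
E
```

```text
corner 41.9 21.0 r 46.9 phi 1.213
shift [ -0.4 -33.4 -26. ] rot [-0.0007  0.0003 -0.0012]
[-6.28768359  0.3599087   7.61892917]
```

View pics/v7.png

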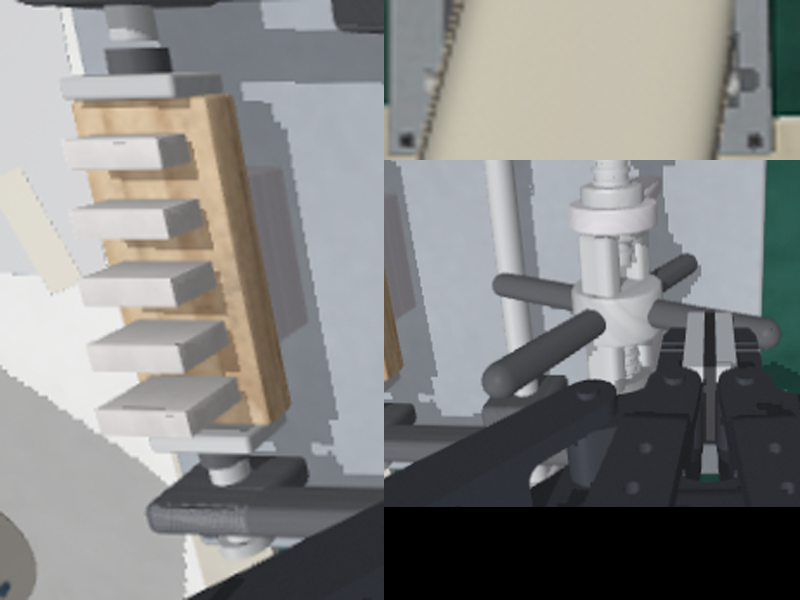

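Turn is now about 4.36 rad. The cradle has been slid and both pads are at or nearly at its ends, so this is close to first touch. I retract for the last spoke, then step with averaged torque readings.

Request:
{"fn": "send_rows", "kwargs": {
  "moves": [
    [[0,0,-20],[0,0,0],0],
    [[0,-5,-46],[0,0,0],0],
    [[0,-38,-48],[0,0,0],0],
    [[0,-72,-48],[0,0,0],0],
    [[0,-74,-48],[0,0,0],0],
    [[0,-74,-35],[0,0,0],0],
    [[0,-74,-18],[0,0,0],0],
    [[0,-74,-18],[0,0,0],0],
    [[0,-74,-18],[0,0,0],0]
  ]
}}

```text
clock: 15.05
eef_pos: [0.6095, -0.1486, 0.191]
tool_rot: [0.698, 0.716, -0.0, -0.0]
ft_force: [0.1, 0.2, 0.7]
grip_width: 0.0002
```

```bash
cat >> h.py <<'E'
def torque(n=8,bias=None):
    F=[]
    for _ in range(n): camera("wrist"); F.append(readout.get_obs()["ft_force"])
    F=np.array(F);f=F.mean(0)
    if bias is not None:
        e=readout.get_obs()["eef_pos"]; X=(e[0]-.6494)+.0085; Z=e[2]-.073-.08
        g=-(f-bias); print("torque on body",(Z*g[0]-X*g[2]).round(3),"sd",F.std(0).round(2))
    print("F",f.round(2)); return f
E
python3 - <<'E'
from h import *
phi(); np.save("bias.npy",torque()); 
E
```

```text
corner -31.4 38.0 r 49.3 phi -0.589
F [ 0.1   0.18 -0.19]
```

Request:
{"fn": "send_rows", "kwargs": {
  "moves": [
    [[0,8,0],[0,0,0],0],
    [[0,14,-1],[0,0,0],0],
    [[0,20,-3],[0,0,0],0],
    [[0,25,-4],[0,0,0],0],
    [[0,25,-4],[0,0,0],0]
  ]
}}

```text
clock: 15.87
eef_pos: [0.6324, -0.1483, 0.195]
tool_rot: [0.698, 0.716, -0.002, -0.002]
ft_force: [-7.2, -0.8, 3.0]
grip_width: 0.0002
```

```bash
python3 - <<'E'
from h import *
phi(); torque(8,np.load("bias.npy")); 
E
```

```text
corner -8.6 42.0 r 42.9 phi -0.084
torque on body 0.245 sd [0.43 0.57 0.32]
F [-6.27 -1.05  2.5 ]
```

Request:
{"fn": "send_rows", "kwargs": {
  "moves": [
    [[0,4,-1.5],[0,0,0],0],
    [[0,8,-3],[0,0,0],0],
    [[0,12,-4],[0,0,0],0],
    [[0,15,-4],[0,0,0],0],
    [[0,17,-4],[0,0,0],0]
  ]
}}

```text
clock: 16.68
eef_pos: [0.6446, -0.148, 0.1957]
tool_rot: [0.698, 0.716, -0.007, -0.007]
ft_force: [-9.2, -1.2, -3.2]
grip_width: -0.0002
```

```bash
python3 - <<'E'
from h import *
phi(); torque(6,np.load("bias.npy")); 
E
```

```text
corner 3.7 42.7 r 42.9 phi 0.204
torque on body 0.375 sd [0.41 0.31 0.69]
F [-8.93 -0.97 -3.24]
```

Request:
{"fn": "send_rows", "kwargs": {
  "moves": [
    [[0,3,0],[0,0,0],0],
    [[0,6,1],[0,0,0],0],
    [[0,8,1],[0,0,0],0]
  ]
}}

```text
clock: 17.23
eef_pos: [0.6493, -0.148, 0.194]
tool_rot: [0.699, 0.715, -0.009, -0.01]
ft_force: [-10.7, 0.5, 2.6]
grip_width: -0.0
```

```bash
python3 - <<'E'
from h import *
phi(); torque(6,np.load("bias.npy")); im=camera("wrist");c=get_calibration("wrist");np.savez("w8.npz",**c);cv2.imwrite("pics/w8.png",im[:,:,::-1])
E
```

```text
corner 8.4 41.0 r 41.8 phi 0.321
torque on body 0.388 sd [0.4  0.23 0.47]
F [-8.69 -0.67  3.19]
```

Request:
{"fn": "send_rows", "kwargs": {
  "moves": [
    [[0,4,1],[0,0,0],0],
    [[0,7,2.5],[0,0,0],0],
    [[0,10,4],[0,0,0],0],
    [[0,10,4],[0,0,0],0]
  ]
}}

```text
clock: 17.92
eef_pos: [0.6578, -0.1478, 0.1913]
tool_rot: [0.699, 0.715, -0.01, -0.011]
ft_force: [-7.9, 0.1, 8.1]
grip_width: -0.0001
```

```bash
cat >> h.py <<'E'
def phit():
    "as phi, with the tool's tilt"
    o=readout.get_obs(); R=Ro.from_quat(o["tool_rot"])
    t=o["eef_pos"]+R.apply([0,.0085,.073]); X=(t-[.6494,-.1472,0])@[.9996,.027,0]*1000; Z=t[2]*1000-80
    Q=np.hypot(X,Z); print("corner",X.round(1),Z.round(1),"phi",(np.arctan2(X,Z)+np.arcsin(5/Q)).round(3))
E
python3 - <<'E'
from h import *
phit(); torque(6,np.load("bias.npy"));phit(); move([.65,-.148,.19],np.radians(-88.45))
E
```

```text
corner 14.7 38.1 phi 0.49
torque on body 0.444 sd [0.85 0.59 0.58]
F [-7.76  0.5   8.28]
corner 14.7 38.1 phi 0.49
shift [-0.  -7.7  1.6] rot [-0.0292 -0.0008 -0.0034]
```

Request:
{"fn": "send_rows", "kwargs": {
  "moves": [
    [[0,2,1.5],[0,0,0],0],
    [[0,4,3],[0,0,0],0],
    [[0,6,4.5],[0,0,0],0],
    [[0,6,4.5],[0,0,0],0]
  ]
}}

```text
clock: 18.55
eef_pos: [0.6625, -0.1476, 0.1891]
tool_rot: [0.699, 0.715, -0.011, -0.011]
ft_force: [-6.5, 0.7, 10.2]
grip_width: -0.0
```

```bash
python3 - <<'E'
from h import *
phit(); torque(6,np.load("bias.npy"));phit()
E
```

```text
corner 19.4 35.9 phi 0.618
torque on body 0.455 sd [0.46 0.64 0.59]
F [-6.31  1.16 10.17]
corner 19.4 35.9 phi 0.617
```

Request:
{"fn": "send_rows", "kwargs": {
  "moves": [
    [[0,-4,-3],[0.02,0,0],0],
    [[0,-6,-25],[0.03,0,0],0],
    [[0,-6,-60],[0.03,0,0],0],
    [[0,-20,-80],[0.03,0,0],0],
    [[-30,-45,-85],[0.03,0,0],0],
    [[-65,-65,-85],[0.03,0,0],0],
    [[-100,-85,-85],[0.03,0,0],0],
    [[-130,-100,-85],[0.03,0,0],0],
    [[-140,-100,-85],[0.03,0,0],0],
    [[-140,-100,-85],[0.03,0,0],0]
  ]
}}

```text
clock: 19.68
eef_pos: [0.5673, -0.293, 0.2774]
tool_rot: [0.7, 0.713, -0.021, -0.021]
ft_force: [-0.1, 1.1, 0.3]
grip_width: 0.0003
```

```bash
python3 - <<'E'
from h import *
im=camera("wrist");c=get_calibration("wrist");np.savez("w9.npz",**c);t=camera("top");s=camera("scene");print(readout.get_obs()["eef_pos"])
for n,i in(("w9",im),("t9",t),("s9",s)): cv2.imwrite(f"pics/{n}.png",i[:,:,::-1])
ax=np.array([.6494,-.1472,.08]);X=np.array([.9996,.027,0]);Z=np.array([0,0,1])
ct=get_calibration("top")
for th in(5.1,5.2,5.3,5.4,5.5):
    P=[ax+.057*(np.sin(th+k*np.pi/2)*X+np.cos(th+k*np.pi/2)*Z) for k in range(4)]
    print(th,"w",w2p(c,P).round(0).tolist(),"top",w2p(ct,P).round(1).tolist())
g=lambda i,y0,y1,x0,x1,W,H:cv2.resize(i[y0:y1,x0:x1,::-1],(W,H),interpolation=2)
cv2.imwrite("pics/v9.png",np.hstack([g(im,0,240,260,580,453,340),g(t,180,275,300,410,347,340)]) if 0 else np.vstack([np.hstack([g(im,0,225,270,570,440,330),g(t,180,280,302,411,360,330)]),np.hstack([g(s,180,290,240,390,368,270),g(t,120,280,170,426,432,270)])]))
E
```

```text
[ 0.5689295  -0.28896293  0.27690668]
5.1 w [[373.0, 25.0], [491.0, 11.0], [483.0, 40.0], [394.0, 48.0]] top [[355.6, 221.5], [356.2, 191.9], [353.8, 185.0], [353.3, 212.9]]
5.2 w [[377.0, 23.0], [497.0, 12.0], [477.0, 42.0], [390.0, 48.0]] top [[355.7, 220.4], [356.1, 190.1], [353.7, 186.2], [353.4, 214.6]]
5.3 w [[382.0, 21.0], [502.0, 14.0], [472.0, 43.0], [385.0, 47.0]] top [[355.9, 219.1], [356.0, 188.4], [353.6, 187.5], [353.5, 216.2]]
5.4 w [[388.0, 19.0], [505.0, 15.0], [466.0, 44.0], [381.0, 46.0]] top [[356.0, 217.7], [355.8, 186.9], [353.4, 189.0], [353.6, 217.8]]
5.5 w [[394.0, 17.0], [508.0, 17.0], [460.0, 45.0], [377.0, 45.0]] top [[356.1, 216.0], [355.7, 185.5], [353.3, 190.6], [353.7, 219.1]]
```

View pics/v9.png

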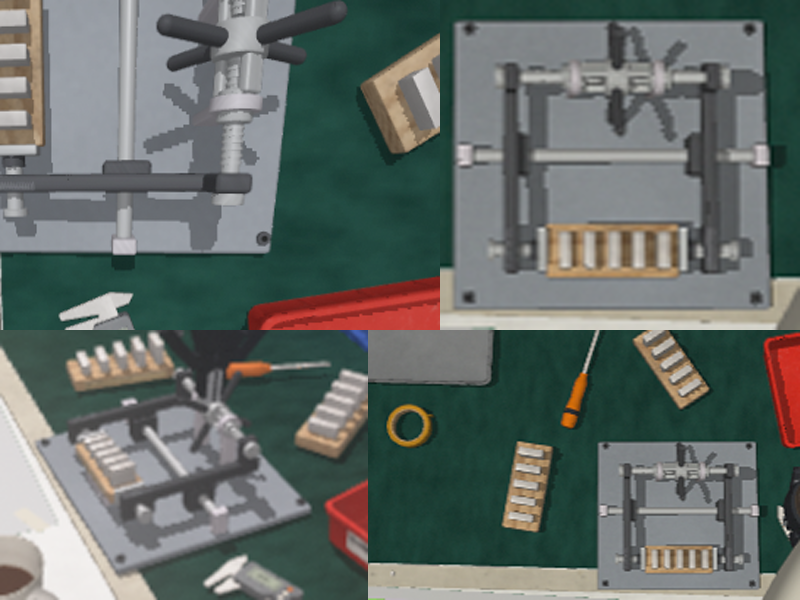

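The cradle is square between both pads, the spokes fit a turn of about 5.3 rad, and the caliper and tape lie undisturbed. As a last check I'll get pad compression from the sub-pixel shift of jaw against pad in the top views before and after.

```bash
python3 - <<'E'
from h import *
a=cv2.cvtColor(cv2.imread("pics/top0.png"),6);b=cv2.cvtColor(cv2.imread("pics/t9.png"),6)
for r in((251,254),(256,259)):
  for i in(a,b): print(r,"L",i[r[0]:r[1],312:340].mean(0).round().astype(int).tolist(),"R",i[r[0]:r[1],368:402].mean(0).round().astype(int).tolist())
# jaw arm shift (row band between turnbuckle and pads) by dark centroid
for i in(a,b):
  p=i[231:244].mean(0); 
  print("jawL",p[310:345].round().astype(int).tolist(),"jawR",p[370:402].round().astype(int).tolist())
E
```

```text
(251, 254) L [131, 133, 124, 93, 88, 90, 82, 77, 91, 91, 93, 89, 74, 65, 137, 208, 172, 96, 106, 93, 94, 94, 92, 107, 136, 143, 142, 143] R [151, 147, 147, 146, 147, 146, 146, 144, 144, 146, 130, 134, 194, 167, 93, 74, 82, 94, 86, 56, 60, 96, 102, 88, 71, 77, 89, 90, 96, 104, 107, 111, 109, 74]
(251, 254) L [137, 136, 136, 137, 134, 126, 125, 126, 118, 95, 87, 83, 74, 70, 78, 87, 86, 79, 68, 111, 169, 169, 114, 103, 139, 147, 170, 186] R [164, 182, 174, 146, 100, 98, 131, 189, 157, 57, 74, 77, 71, 54, 82, 100, 86, 78, 75, 86, 86, 88, 96, 98, 97, 104, 103, 107, 124, 133, 132, 135, 129, 77]
(256, 259) L [141, 156, 141, 88, 79, 104, 86, 88, 107, 119, 130, 95, 71, 63, 134, 201, 161, 97, 105, 92, 94, 95, 94, 92, 114, 146, 145, 145] R [151, 147, 146, 145, 144, 145, 144, 144, 145, 144, 133, 132, 181, 173, 119, 67, 72, 108, 151, 134, 65, 88, 107, 98, 84, 99, 132, 154, 154, 155, 150, 93, 107, 88]
(256, 259) L [137, 137, 138, 136, 144, 154, 143, 142, 140, 109, 86, 82, 73, 75, 90, 114, 123, 88, 64, 104, 162, 167, 121, 125, 160, 160, 179, 195] R [169, 193, 181, 149, 99, 93, 122, 187, 160, 57, 67, 104, 142, 101, 75, 99, 88, 81, 83, 127, 147, 144, 142, 150, 114, 100, 102, 101, 110, 134, 133, 134, 130, 96]
jawL [141, 141, 141, 143, 127, 83, 85, 80, 80, 103, 127, 118, 95, 93, 94, 93, 92, 109, 138, 144, 143, 143, 143, 143, 143, 144, 144, 143, 144, 144, 144, 145, 145, 145, 145] jawR [143, 143, 143, 142, 142, 142, 142, 142, 142, 142, 141, 140, 136, 124, 125, 127, 128, 111, 57, 82, 82, 78, 79, 96, 95, 95, 95, 93, 110, 148, 132, 44]
jawL [134, 135, 134, 134, 134, 135, 135, 135, 135, 137, 128, 96, 75, 80, 73, 79, 108, 119, 103, 87, 90, 90, 89, 96, 122, 139, 137, 137, 137, 138, 138, 138, 138, 139, 138] jawR [137, 137, 136, 136, 136, 134, 126, 120, 122, 123, 111, 73, 73, 76, 76, 71, 79, 91, 90, 90, 89, 88, 104, 138, 136, 136, 136, 136, 136, 138, 126, 42]
```

Top-view compression comes out around 4 mm, against about 3 mm from the torque. I'll settle the disagreement by repeating the near wrist view taken before turning (w5) from the same pose.

```bash
python3 - <<'E'
from h import *
move([.5102,-.1517,.2284],Rt=Ro.from_quat([.698,.716,.001,.002]))
E
```

```text
shift [138.6 -52.3  51.9] rot [-0.0641 -0.0028 -0.0009]
```

Request:
{"fn": "send_rows", "kwargs": {
  "moves": [
    [[35,-13,0],[-0.03,-0.003,0],0],
    [[70,-26,10],[-0.064,-0.003,0],0],
    [[105,-40,25],[-0.064,-0.003,0],0],
    [[130,-50,40],[-0.064,-0.003,0],0],
    [[138.6,-52.3,50],[-0.064,-0.003,-0.001],0],
    [[138.6,-52.3,52],[-0.064,-0.003,-0.001],0],
    [[138.6,-52.3,52],[-0.064,-0.003,-0.001],0],
    [[138.6,-52.3,52],[-0.064,-0.003,-0.001],0]
  ]
}}

```text
clock: 20.5
eef_pos: [0.5114, -0.1514, 0.2289]
tool_rot: [0.698, 0.717, 0.001, 0.003]
ft_force: [-0.1, -0.2, 0.8]
grip_width: 0.0
```

```bash
python3 - <<'E'
from h import *
im=camera("wrist");c=get_calibration("wrist");np.savez("w10.npz",**c);cv2.imwrite("pics/w10.png",im[:,:,::-1])
print(readout.get_obs()["eef_pos"],readout.get_obs()["tool_rot"])
c0=dict(np.load("w5.npz"))
a=cv2.cvtColor(cv2.imread("pics/w5.png"),6);b=cv2.cvtColor(cv2.imread("pics/w10.png"),6)
# columns: pad plate sides 300-308 / 327-335 ; jaw arm 340-380
for n,i in(("w5",a),("w10",b)):
    print(n,"pad left part",i[40:160,299:305].mean(1).round().astype(int).tolist())
    print(n,"mid",i[40:160,313:320].mean(1).round().astype(int).tolist())
    print(n,"jaw",i[55:125,345:375].mean(1).round().astype(int).tolist())
for y in(-.06,-.07,-.08,-.09): print(y,[w2p(k,[[.508,y,z] for z in(.03,.045,.052,.06)])[:,1].round(2).tolist() for k in(c0,c)])
E
```

```text
[ 0.51159809 -0.15199705  0.22916063] [0.69787556 0.71621131 0.00130136 0.00306054]
w5 pad left part [79, 79, 79, 79, 78, 78, 91, 128, 135, 140, 139, 139, 139, 139, 139, 139, 140, 140, 140, 140, 140, 140, 140, 140, 140, 106, 90, 106, 110, 107, 110, 107, 107, 106, 104, 100, 93, 91, 81, 70, 56, 43, 36, 36, 36, 74, 92, 92, 92, 92, 92, 92, 92, 92, 92, 92, 92, 91, 92, 91, 92, 92, 92, 93, 94, 93, 93, 95, 133, 170, 178, 176, 172, 167, 162, 145, 122, 130, 142, 142, 142, 134, 102, 102, 102, 102, 102, 101, 101, 103, 108, 108, 108, 108, 108, 108, 108, 105, 110, 136, 150, 145, 145, 152, 150, 149, 148, 148, 149, 148, 138, 118, 159, 187, 186, 185, 184, 184, 183, 182]
w5 mid [49, 50, 50, 49, 50, 51, 78, 126, 133, 149, 169, 169, 169, 169, 169, 169, 134, 107, 111, 154, 164, 164, 164, 163, 164, 118, 85, 101, 106, 103, 98, 102, 109, 104, 103, 100, 95, 89, 79, 68, 56, 42, 36, 88, 111, 111, 111, 111, 111, 111, 140, 159, 162, 162, 161, 147, 97, 91, 88, 76, 75, 75, 75, 74, 75, 75, 75, 79, 130, 175, 182, 178, 172, 169, 163, 147, 116, 90, 92, 92, 92, 92, 91, 91, 92, 92, 91, 92, 92, 92, 92, 92, 93, 93, 93, 93
[... 1517 characters left out ...]
, 147, 131, 157, 175, 175, 181, 179, 178, 176, 176, 174, 173, 154, 119, 103]
w10 jaw [137, 137, 137, 137, 137, 136, 137, 136, 137, 137, 137, 137, 137, 137, 137, 137, 137, 137, 136, 137, 137, 138, 138, 138, 138, 138, 137, 137, 138, 138, 138, 138, 138, 138, 128, 95, 71, 78, 84, 85, 83, 82, 80, 79, 77, 75, 75, 68, 60, 54, 41, 112, 138, 139, 139, 139, 139, 139, 140, 139, 130, 127, 91, 91, 91, 91, 91, 92, 92, 92]
-0.06 [[95.67, 94.17, 93.41, 92.48], [94.7, 93.19, 92.43, 91.49]]
-0.07 [[107.39, 106.61, 106.22, 105.74], [106.33, 105.54, 105.13, 104.64]]
-0.08 [[118.9, 118.82, 118.77, 118.72], [117.76, 117.65, 117.59, 117.52]]
-0.09 [[130.2, 130.79, 131.09, 131.45], [128.98, 129.53, 129.81, 130.14]]
```

The near view gives a left jaw travel of about 18 mm and a pad travel of about 15 mm. That is roughly 3.2 mm of compression, or about 32 N, in line with the torque. I'm handing it in, with the arm clear of everything.

```bash
python3 -c "
from workcell import order,readout
print(readout.get_obs()['clock']); print(order.job_done())"
```

```text
20.55
the job is handed in; nothing more can be done
None
```

The beech cradle is set square on the raised block, let go, and gripped between both pads. I handed the job in at 20.6 s with the arm clear of everything. The smallest of the three look-alikes, measured at 110 mm long, was the one I used. I turned the turnbuckle by its spokes in four pushes, from about 0.05 to 5.3 rad.

**Final look:** The cradle sat square between both pads. The caliper and the tape roll lay undisturbed in the pictures.

**Grip force:** Three checks of how hard the pads press did not fully agree:

| Check | Pad compression | Force per pad |
|---|---|---|
| Spoke torque (settled readings, which run a little low) | not measured | about 28 N |
| Close wrist view before and after, left pad only | about 3.2 mm | about 32 N |
| Overhead view, coarse at 2.7 mm per pixel | about 4 mm | about 40 N |

I went by the first two, which put the force close to the 30 N asked for. The overhead figure suggests it could be somewhat higher, but still under the 48 N at which the turnbuckle would slip. I did not measure the right pad up close; its force is taken to match the left's.

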